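# Make up the picnic box and the table caddy

### The job

Make up two kits from the things standing on the worktop. For the picnic box (green, with the grey top tray): swing the tray up and right over to its rest behind the box by its wooden grip, stand the grey candle pot and the small salt shaker in the compartment underneath, one each side of the low divider, then swing the tray back down until it is fully shut, lowering it in the hand rather than letting it drop. For the white table caddy: stand the dark sauce bottle and the wooden pepper mill in its two wells, one in each; everything ends upright and let go.

Things in the scene. Friction and masses are not known exactly. Their poses are not given: they have to be found in the camera images.
- candle_pot: grey round candle pot with a white candle, 68 mm across, straight-sided, 63 mm tall; origin at the centre of its underside, z up. Grip it round the body from above, TCP about 55 mm above its underside. 0.28 kg, loose. (All things not listed, such as onion, tins, canisters and kettle, are fixed and stay put.)
- salt_shaker: small glass salt shaker with a grey cap, 44 mm across at its widest (30 mm up), cap 34 mm across, 90 mm tall; origin at the centre of its underside, z up. Grip it from above, TCP about 60 mm above its underside. 0.1 kg, loose.
- pepper_mill: turned wooden pepper mill with a small metal knob on top, foot 58 mm across, 170 mm tall; origin at the centre of its underside, z up. Grip it from above by its round head, 49 mm across, TCP 137 mm above its underside. 0.18 kg, loose; the head does not turn.
- sauce_bottle: dark brown sauce bottle with a black cap, 56 mm across up to 115 mm, tapering from there to 28 mm at the top, 214 mm tall; origin at the centre of its underside, z up. Grip it from above by neck and cap, TCP about 190 mm above its underside, where it acts as 35 to 40 mm wide. 0.49 kg, loose. Wall cupboards hang 0.64 m above the worktop at the back right: lift it no higher than needed.
- caddy: white metal table caddy, fixed, 180 mm (its x) by 84 mm (its y), walls 55 mm high; origin at the centre of its underside, z up. Two wells, 78 x 78 mm inside, centres at x = +48 and x = -48 mm, y = 0; floors (black rubber) 5 mm above the origin. A steel carrying bow at x = 0, across y, stands 94 mm high. Either thing may go in either well.
- picnic_box: green box, fixed, 168 mm (its x) by 196 mm (its y), rim at z = 102 mm; origin: centre of its underside. Front (-x) has a thin steel handle. Compartment under the tray: floor at z = 8 mm, two cells 156 mm (x) by 90 mm (y), centres x = 0, y = +47 and -47 mm; divider at y = 0 only 25 mm high. Open, the tray rests 212 mm farther to +x, 9 mm lower, its walls (30 mm) behind the box.
- tray_swing (a joint): swing arms of the grey tray (rad): 0 shut (stop), 2.356 open (stop). The tray stays level and never turns: at q it is shifted from shut, in box axes, by 115 mm*(cos 25deg - cos(25deg+q)) along +x and 115 mm*(sin(25deg+q) - sin 25deg) up (at most 66 mm). No catch, spring or friction: its weight (0.35 kg) shuts it below 1.13 and opens it above.
- tray_grip (a point): where to take the tray: in the upright wooden grip at the middle of its front wall (shut: x = -82, y = 0, z = 146 mm in box axes); moves with the tray, axes as the box. The grip is 12 mm thick along the box's x, 56 mm long along y; its top is 8 mm above this point, the tray's rim 14 mm below it. Close along the box's x, one finger inside the tray; put the TCP at this point.
Mind the look-alikes: they are no part of the job. Leave any orange look-alike of the sauce_bottle alone.

How it is judged:
By the outcome, as a careful person would: the job done as asked, in the order asked, and still so for the second after the job is handed in, with the robot touching nothing.
It also fails if it takes over 136 s, if anything falls off the work surface, if the arm or the gripper's body presses on something with over 40 N, if the wrist force passes 120 N, or if a joint passes its speed limit or range.

### The arm

A 6-joint arm with a two-finger parallel gripper is mounted at the origin on a cart in front of the work surface, level with it; the furniture and walls round the work are solid. World frame = base frame: x ahead of the robot, y to its left, z up, the work surface at z = 0. Lengths are in mm, angles in rad, forces in N, time in s.
With the tool pointing down it reaches from about 300 to 1000 mm from the base axis. Payload 5.1 kg.
Tool frame: the origin (TCP) lies between the finger pads, 19 mm behind the fingertips; this is the grasp point; z points along the fingers, y is the direction in which the jaws open and shut (so a half turn about z gives the same grasp; the last joint's range is limited). The gripper opens to 95 mm and grips with 3 to 60 N. Pads are 20 mm wide; open, the fingers measure 119 mm over their backs; the gripper's body (75 mm by 180 mm) begins 59 mm behind the grasp point.
Start: joints at [1.076, 0.124, 1.65, -0, 1.367, -0.083], TCP at [260.188, 595.64, 233.456] pointing down, gripper open.
Joint ranges: [-2.61, 2.61], [-1.02, 2.33], [0.03, 2.71], [-1.35, 4.49], [0.32, 2.68], [-2.91, 2.91]. Speed limits (rad/s): [2.57, 2.57, 3.14, 3.14, 3.14, 3.14].

### API

Orientations are given as a rotation vector (axis times angle).
In Python, from rig import ctrl gives the robot as it stands.
- The arm moves only by the tool play_rows, never from a script. Its arguments are lists of equal length, an entry for each row: "slide": the shift along the world's x, y, z in cm, a list of three; "rotation": the turn, a rotation vector about the world's x, y, z in rad, a list of three. A call has 1 to 8 rows; each row shifts and turns the commanded pose from where the row before left it; what a row does not reach is not made up. A row lasts 1/8 s, in which the tool goes at most 62.5 mm and 10.7 degrees, less where a joint would pass 70% of its speed; a pose out of reach is approached as far as the arm can. A call is refused whole if a number of a shift passes 6.25 or a number of a turn 0.188, either way. A call with a gripper value outside its range is refused whole. "hand" is the gripper command: -1 is shut, 1 is fully open, values between are in proportion, set as the call begins (left out, the last holds). The fingers move at their own pace and stop on an object; "squeeze" is the grip in N (left out, the last holds). Time passes only in rows, so rows that do not move let the fingers close. It gives the time, the measured TCP pose, the force and the opening at its end, in the units of the state.
- ctrl.get_state(): the state, without advancing time (a new reading comes with each control period).
- ctrl.get_image(name): name is "scene" or "side" or "wrist"; returns (picture, depth): 400x640x3 uint8, red, green, blue; 400x640 float32, mm along the optical axis (not along the pixel's ray), 0 where there is no reading.
- ctrl.camera_params(name): a dict with "vfov" (degrees; the focal length in pixels is half the picture's height over the tangent of half this angle, whatever the lens; pixels are square), "cx", "cy" (the principal point, pixels), "R" (3x3) and "t" (3): a world point X has camera coordinates R X + t. Camera axes: x right, y down, z forward; pixel columns grow to the right and rows downward; lengths in mm; the calibration is good to about 2 mm. The wrist camera is an equidistant fisheye: a pixel r from the principal point sees the ray r / f radians off the axis. A picture is of the moment at which its call begins: read the wrist's pose just before it. camera_params takes no time and is no camera call; for the wrist camera it gives the pose at the moment of the call.
- ctrl.job_done(): hands the job in, once; it reports no verdict.
The state is a dict: "t": time; "joint_positions": joint angles; "joint_vel": joint speeds; "tau": joint torques, N m; "position": TCP position; "tool_rot": TCP orientation; "force": force on the tool from outside, world axes, zero at the start; "wrist_torque": the same for the moment, N m; "opening": finger opening in mm.
Only numpy, scipy, OpenCV 4.12 (cv2) and the standard library are available. Lean on these libraries where they do the work, as an engineer would, in place of code of your own. Each camera call takes 0.05 s, during which the arm holds its last target. There are 200 camera calls.

## Working session

There is one attempt and no reset: what is moved stays moved. The work goes in short steps, Python scripts to look and compute and a tool call to move; the robot and the scene stay as the last step left them, time stands still between calls to the robot, and variables do not carry over. Pictures are saved under pics/ and viewed, about 12 in all and at most 16, crops included, and the job is handed in when it is done.

Besides the shell and the picture viewer there is one more tool, called after "Call:" in YAML: its name, and indented under it one key for each argument. play_rows: Moves the arm, as the interface text tells. Its arguments: {"type":"object","properties":{"slide":{"type":"array"},"rotation":{"type":"array"},"hand":{"type":"number"},"squeeze":{"type":"number"}},"required":["slide","rotation"]}

```bash
ls; mkdir -p pics; python3 - <<'E'
from rig import ctrl
import cv2
print(ctrl.get_state())
for n in("scene","side"):
    p,d=ctrl.get_image(n); cv2.imwrite(f"pics/{n}0.png",p[:,:,::-1]); print(n,ctrl.camera_params(n))
E
```

```text
pics
{'t': 0.0, 'joint_positions': array([ 1.07643819e+00,  1.24477234e-01,  1.65164779e+00,  1.05519611e-05,
        1.36745758e+00, -8.26000761e-02]), 'joint_vel': array([ 8.63625672e-05, -5.41093461e-04, -6.05881091e-04,  2.50850582e-03,
       -5.78636077e-04,  1.39107317e-04]), 'tau': array([ 9.77450618e-04, -4.17609394e+01, -3.59928024e+01,  7.74856168e-02,
        4.90812329e-02, -1.56935612e-04]), 'position': array([259.88998522, 595.14620178, 232.2205172 ]), 'tool_rot': array([-6.42113821e-01, -3.07468149e+00,  2.99147840e-03]), 'force': array([-0.39949398, -0.09104125, -0.6137848 ]), 'wrist_torque': array([-0.01126496,  0.00671553,  0.07207626]), 'opening': 94.96719519233632}
scene {'vfov': 43.343629749515145, 'cx': 320.5645426194743, 'cy': 200.00815017823965, 'R': array([[ 0.71359417, -0.70055839,  0.00113962],
       [-0.52914285, -0.54005365, -0.65448445],
       [ 0.45912003,  0.46643327, -0.7560746 ]]), 't': array([-298.68025483,  358.84243922, 1086.12774198])}
side {'vfov': 42.92629477413331, 'cx': 316.86622967191505, 'cy': 197.0497434562209, 'R': array([[-0.7316331 , -0.68162932,  0.0097202 ],
       [-0.61528286,  0.65414632, -0.43990863],
       [ 0.29349618, -0.32783238, -0.89798993]]), 't': array([ 394.79187517,  273.82720878, 1106.49977498])}
```

View pics/scene0.png

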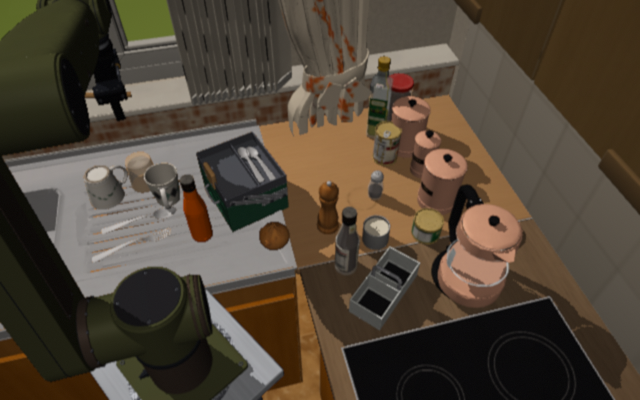

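View pics/side0.png

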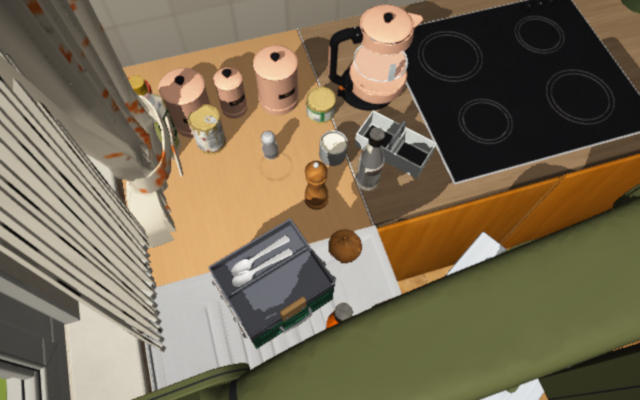

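Scene: the dark bottle with black cap is at (347,240), and its orange look-alike at (195,210) and the oil bottle at (380,95) are to be left alone. Candle pot (376,232), not the tins at (428,225) and (387,143). Salt shaker (376,183). Pepper mill (328,205), onion (274,235). Caddy (385,287), box (243,180) with its wooden grip at about (209,170). Next I'll measure with depth and take a close crop.

```bash
cat > h.py <<'E'
from rig import ctrl
import numpy as np, cv2
def cloud(n, save=None):
    c=ctrl.camera_params(n); p,d=ctrl.get_image(n)
    if save: cv2.imwrite(save,p[:,:,::-1])
    f=200/np.tan(np.radians(c['vfov']/2)); v,u=np.mgrid[0:400,0:640]
    x=(u-c['cx'])/f; y=(v-c['cy'])/f
    if n=="wrist":
        r=np.hypot(x,y)+1e-9; s=np.tan(np.minimum(r,1.5))/r; x,y=x*s,y*s
    P=np.dstack([x*d,y*d,d]); W=(P-c['t'])@c['R']; W[(d==0)]=np.nan
    return p,W
E
python3 - <<'E'
from h import *
C=[]
for n in("scene","side"):
    p,W=cloud(n); np.savez(f"/tmp/{n}.npz",p=p,W=W); C.append((p,W))
    for uv in ([(270,300),(300,150),(347,215),(376,228),(376,175),(328,187),(120,245),(274,232),(209,170)] if n=="scene" else [(376,132),(334,145),(268,135),(316,166),(344,243),(200,260),(292,308)]):
        print(n,uv,W[uv[1],uv[0]].round())
# ortho map x 150..1050 , y -500..600 at 2mm
H=np.full((450,550),-50.);I=np.zeros((450,550,3),np.uint8)
for p,W in C:
    w=W.reshape(-1,3);q=p.reshape(-1,3);ok=np.isfinite(w[:,0])&(w[:,2]<300)&(w[:,2]>-20);w=w[ok];q=q[ok]
    i=((1050-w[:,0])/2).astype(int);j=((600-w[:,1])/2).astype(int)
    k=(i>=0)&(i<450)&(j>=0)&(j<550)
    for a,b,z,cc in zip(i[k],j[k],w[k,2],q[k]):
        if z>H[a,b]:H[a,b]=z;I[a,b]=cc[::-1]
np.save("/tmp/H.npy",H);cv2.imwrite("pics/ortho.png",I)
p=C[0][0];cv2.imwrite("pics/crop.png",cv2.resize(p[120:340,190:450,::-1],None,fx=3,fy=2.7))
E
```

```text
scene (270, 300) [ 301.   81. -188.]
scene (300, 150) [641. 315.   2.]
scene (347, 215) [427. -72. 213.]
scene (376, 228) [546. -69.  56.]
scene (376, 175) [659.  35.  89.]
scene (328, 187) [491.  49. 159.]
scene (120, 245) [ 67. 369.  15.]
scene (274, 232) [351.  96.  64.]
scene (209, 170) [321. 298. 157.]
side (376, 132) [439. -71. 212.]
side (334, 145) [545. -67.  50.]
side (268, 135) [665.  37.  84.]
side (316, 166) [493.  55. 166.]
side (344, 243) [353. 114.  70.]
side (200, 260) [581. 348.   1.]
side (292, 308) [320. 307. 156.]
```

View pics/crop.png

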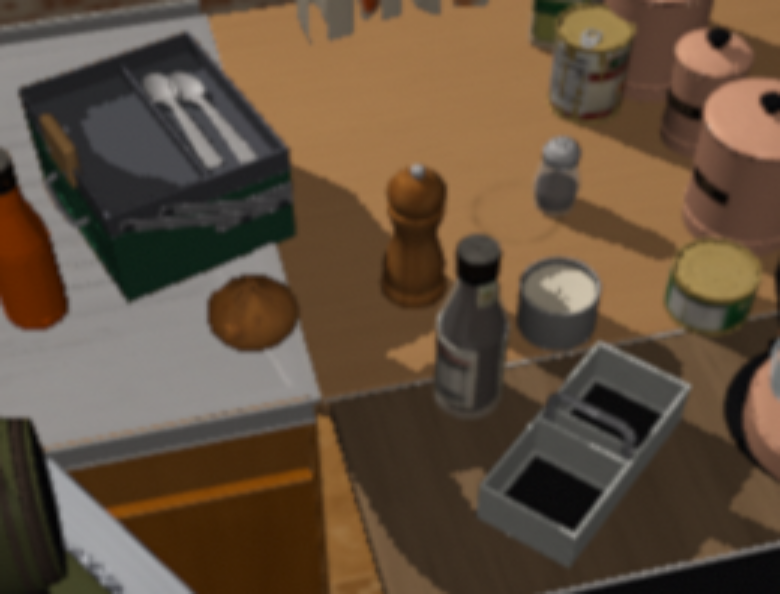

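View pics/ortho.png

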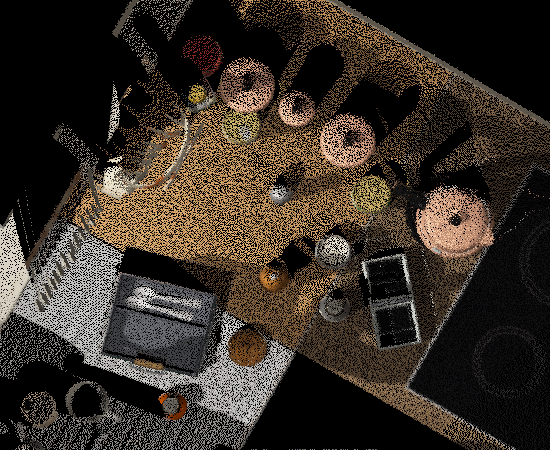

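Crop: dark bottle cap at (477,260), pot (558,300), mill (415,235), shaker (558,175), all as described; the ortho view agrees. Next come the positions.

```bash
python3 - <<'E'
from h import *
C=[np.load(f"/tmp/{n}.npz") for n in("scene","side")]
def pts(cx,cy,r,z0,z1):
    o=[]
    for c in C:
        w=c['W'].reshape(-1,3);o.append(w[(np.hypot(w[:,0]-cx,w[:,1]-cy)<r)&(w[:,2]>z0)&(w[:,2]<z1)])
    return o
for n,a in dict(bottle=(433,-71,30,200,225),pot=(555,-72,50,40,70),shaker=(662,36,25,70,100),mill=(497,50,32,125,150),bottlebody=(433,-71,45,20,110),onion=(352,100,60,10,90),oran=(237,257,45,10,240)).items():
    o=pts(*a)
    for w in o+[np.vstack(o)]:
        if len(w)>6:
            c,r=cv2.minEnclosingCircle(w[:,:2].astype(np.float32)); print(n,len(w),np.round(c),round(r),w[:,2].max().round())
for n,a in dict(tray=(380,270,150,126,140),box=(380,270,150,20,100),caddy=(450,-190,130,46,60),caddy2=(450,-190,130,20,60)).items():
    o=pts(*a)
    for w in o+[np.vstack(o)]:
        R=cv2.minAreaRect(w[:,:2].astype(np.float32));print(n,len(w),np.round(R[0]),np.round(R[1]),round(R[2],1), np.median(w[:,2]).round())
o=pts(320,302,45,145,165);w=np.vstack(o);R=cv2.minAreaRect(w[:,:2].astype(np.float32));print('grip',len(w),w.mean(0).round(),R,w[:,2].max())
o=pts(450,-190,60,75,110);w=np.vstack(o);print('bow',len(w),w.mean(0).round(),cv2.minAreaRect(w[:,:2].astype(np.float32)))
st=ctrl.get_state();print(st['position'],st['joint_positions'])
E
```

```text
bottle 195 [435. -71.] 19 218.0
bottle 212 [435. -67.] 18 218.0
bottle 407 [434. -69.] 19 218.0
pot 595 [546. -67.] 36 69.0
pot 640 [547. -65.] 36 68.0
pot 1235 [546. -67.] 37 69.0
shaker 123 [664.  36.] 17 93.0
shaker 156 [664.  40.] 17 91.0
shaker 279 [664.  38.] 19 93.0
mill 175 [493.  49.] 24 150.0
mill 202 [495.  55.] 25 150.0
mill 377 [494.  52.] 27 150.0
bottlebody 507 [434. -72.] 28 110.0
bottlebody 446 [434. -66.] 28 110.0
bottlebody 953 [434. -69.] 31 110.0
onion 734 [354.  92.] 51 86.0
onion 934 [359.  98.] 59 89.0
onion 1668 [359.  98.] 59 89.0
oran 1313 [237. 254.] 29 220.0
oran 386 [244. 262.] 23 220.0
oran 1699 [238. 257.] 31 220.0
tray 630 [370. 291.] [203. 236.] 75.7 132.0
tray 877 [370. 290.] [201. 235.] 76.5 132.0
tray 1507 [370. 291.] [204. 236.] 76.1 132.0
box 1769 [328. 241.] [174. 264.] 27.1 62.0
box 1257 [357. 273.] [286. 181.] 66.4 61.0
box 3026 [359. 260.] [273. 232.] 79.7 61.0
caddy 775 [ 466. -166.] [193. 228.] 77.2 53.0
caddy 518 [ 467. -166.] [194. 229.] 75.5 52.0
caddy 1293 [ 467. -166.] [195. 229.] 75.9 52.0
caddy2 1916 [ 466. -166.] [195. 229.] 77.2 42.0
caddy2 1410 [ 468. -167.] [195. 231.] 75.1 41.0
caddy2 3326 [ 467. -167.] [197. 231.] 76.1 42.0
grip 309 [321. 302. 155.] ((322.3627014160156, 300.9964599609375), (61.532806396484375, 13.803587913513184), 77.34980773925781) 161.26417573504696
bow 215 [ 445. -183.   90.] ((446.3513488769531, -183.89300537109375), (10.743070602416992, 78.25365447998047), 11.297980308532715)
[260.02071419 595.32125644 232.64523748] [ 1.07639410e+00  1.24278573e-01  1.65114690e+00 -2.42203738e-06
  1.36747453e+00 -8.26036797e-02]
```

Call:
play_rows:
  slide:
    - [0.8,-3.6,0.3]
    - [0.8,-3.6,0.3]
    - [0.8,-3.6,0.3]
    - [0.8,-3.6,0.3]
    - [0.8,-3.6,0.3]
    - [0.8,-3.6,0.3]
    - [0.8,-3.6,0.3]
    - [0.7,-3.6,0.3]
  rotation:
    - [0,0,-0.174]
    - [0,0,-0.174]
    - [0,0,-0.174]
    - [0,0,-0.174]
    - [0,0,-0.174]
    - [0,0,-0.174]
    - [0,0,-0.174]
    - [0,0,-0.174]
  hand: 0.0
  squeeze: 30

```text
t: 1.2
position: [323.2, 306.4, 257.4]
tool_rot: [2.47, 1.941, -0.0]
force: [0.0, 1.0, 0.1]
opening: 47.5
```

```bash
cat >> h.py <<'E'
from scipy.spatial.transform import Rotation as Ro
def st():
    s=ctrl.get_state(); y=Ro.from_rotvec(s['tool_rot']).as_matrix(); print('t',round(s['t'],2),'pos',s['position'].round(1),'jawyaw',np.degrees(np.arctan2(y[1,1],y[0,1])).round(1),'toolz',y[:,2].round(3),'open',round(s['opening'],1),'F',s['force'].round(1),'j',s['joint_positions'].round(2))
def near(W,cx,cy,r,z0,z1):
    w=W.reshape(-1,3); return w[(np.hypot(w[:,0]-cx,w[:,1]-cy)<r)&(w[:,2]>z0)&(w[:,2]<z1)]
def rect(w): return cv2.minAreaRect(w[:,:2].astype(np.float32))
E
python3 - <<'E'
from h import *
st()
p,W=cloud("wrist","pics/w1.png")
w=near(W,322,301,45,144,165);print(len(w),w.mean(0),rect(w),w[:,2].max())
w=near(W,390,290,150,124,138);print(len(w),rect(w))
E
```

```text
t 1.2 pos [323.2 306.4 257.4] jawyaw -13.7 toolz [ 0. -0. -1.] open 47.5 F [0.  1.  0.1] j [ 0.64 -0.37  2.06 -0.    1.45  0.88]
865 [321.28597451 304.96896597 156.81372418] ((320.7955322265625, 303.21221923828125), (55.1073112487793, 11.50284481048584), 76.38804626464844) 159.9754242207509
3149 ((369.0182800292969, 305.5357971191406), (182.91534423828125, 239.63748168945312), 76.32432556152344)
```

View pics/w1.png

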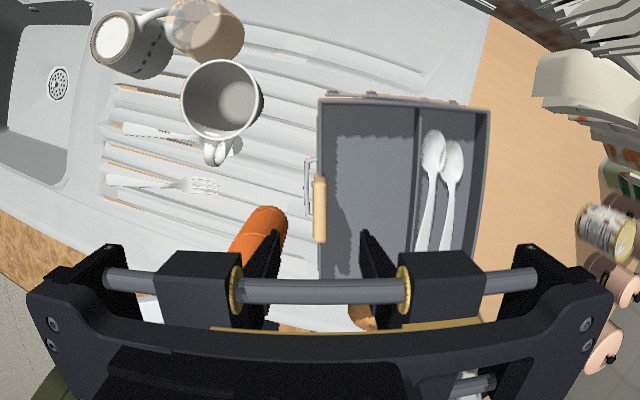

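The wrist view shows the wooden grip at (320,205) between the fingers' planes, with the orange bottle (260,235) clear beside them. Measured grip is (321,304) and yaw −13.6°. Next: descend and close.

Call:
play_rows:
  slide:
    - [-0.1,0.1,-4]
    - [0,0,-4]
    - [0,0,-2.9]
    - [0,0,0]
  rotation:
    - [0,0,0]
    - [0,0,0]
    - [0,0,0]
    - [0,0,0]

```text
t: 1.75
position: [320.5, 307.5, 145.7]
tool_rot: [-2.464, -1.949, 0.009]
force: [0.5, 0.3, 1.5]
opening: 47.8
```

Call:
play_rows:
  slide:
    - [0,0,0]
    - [0,0,0]
    - [0,0,0]
    - [0,0,0]
  rotation:
    - [0,0,0]
    - [0,0,0]
    - [0,0,0]
    - [0,0,0]
  hand: -1

```text
t: 2.25
position: [323.0, 308.8, 149.2]
tool_rot: [2.463, 1.948, 0.004]
force: [13.4, -3.6, -2.8]
opening: 13.4
```

```bash
python3 - <<'E'
import numpy as np
a=np.radians(25);q=np.linspace(0,2.356,25)
s=11.5*(np.cos(a)-np.cos(a+q));z=11.5*(np.sin(a+q)-np.sin(a))
P=np.c_[s*.972,-s*.235,z];print(P[[8,16,24]].round(2).tolist());R=P.round(2);print(np.diff(R,axis=0).round(2).tolist())
E
```

```text
[[6.31, -1.52, 5.95], [14.85, -3.59, 5.56], [20.63, -4.99, -0.92]]
[[0.51, -0.12, 1.0], [0.61, -0.15, 0.94], [0.69, -0.17, 0.88], [0.77, -0.18, 0.8], [0.84, -0.21, 0.72], [0.91, -0.22, 0.63], [0.97, -0.23, 0.54], [1.01, -0.24, 0.44], [1.04, -0.26, 0.33], [1.08, -0.26, 0.23], [1.09, -0.26, 0.11], [1.1, -0.27, 0.01], [1.09, -0.26, -0.11], [1.08, -0.26, -0.21], [1.05, -0.26, -0.32], [1.01, -0.24, -0.43], [0.97, -0.24, -0.52], [0.92, -0.22, -0.63], [0.85, -0.2, -0.71], [0.78, -0.19, -0.79], [0.7, -0.17, -0.87], [0.62, -0.15, -0.93], [0.52, -0.13, -0.99], [0.42, -0.1, -1.04]]
```

Call:
play_rows:
  slide:
    - [0.7,-0.2,1.0]
    - [0.6,-0.15,0.9]
    - [0.7,-0.2,0.9]
    - [0.8,-0.2,0.8]
    - [0.8,-0.2,0.7]
    - [0.9,-0.2,0.65]
    - [1.0,-0.25,0.55]
    - [1.0,-0.25,0.45]
  rotation:
    - [0,0,0]
    - [0,0,0]
    - [0,0,0]
    - [0,0,0]
    - [0,0,0]
    - [0,0,0]
    - [0,0,0]
    - [0,0,0]

```text
t: 3.25
position: [388.0, 292.9, 209.2]
tool_rot: [-2.464, -1.947, -0.004]
force: [0.3, 5.5, -1.7]
opening: 12.1
```

Call:
play_rows:
  slide:
    - [1.04,-0.25,0.33]
    - [1.08,-0.25,0.23]
    - [1.1,-0.25,0.1]
    - [1.1,-0.25,0.0]
    - [1.1,-0.25,-0.1]
    - [1.08,-0.25,-0.2]
    - [1.05,-0.25,-0.3]
    - [1.0,-0.25,-0.45]
  rotation:
    - [0,0,0]
    - [0,0,0]
    - [0,0,0]
    - [0,0,0]
    - [0,0,0]
    - [0,0,0]
    - [0,0,0]
    - [0,0,0]

```text
t: 4.25
position: [474.0, 272.3, 204.0]
tool_rot: [2.465, 1.948, 0.003]
force: [2.6, 6.7, -0.7]
opening: 12.0
```

Call:
play_rows:
  slide:
    - [0.97,-0.25,-0.5]
    - [0.92,-0.2,-0.6]
    - [0.85,-0.2,-0.7]
    - [0.8,-0.2,-0.8]
    - [0.7,-0.2,-0.9]
    - [0.6,-0.15,-0.9]
    - [0.5,-0.1,-1.0]
    - [0.4,-0.1,-1.0]
  rotation:
    - [0,0,0]
    - [0,0,0]
    - [0,0,0]
    - [0,0,0]
    - [0,0,0]
    - [0,0,0]
    - [0,0,0]
    - [0,0,0]

```text
t: 5.25
position: [530.5, 258.7, 139.1]
tool_rot: [-2.464, -1.947, -0.001]
force: [-10.8, 7.5, 37.8]
opening: 12.1
```

Call:
play_rows:
  slide:
    - [0,0,0.2]
    - [0,0,0]
    - [0,0,0]
  rotation:
    - [0,0,0]
    - [0,0,0]
    - [0,0,0]
  hand: -0.1

```text
t: 5.62
position: [529.9, 257.5, 141.8]
tool_rot: [2.464, 1.948, -0.002]
force: [-0.4, 0.1, 0.1]
opening: 36.7
```

Call:
play_rows:
  slide:
    - [0,0,4]
    - [0,0,4]
    - [0.3,-3,3]
    - [0.3,-6,1]
    - [0.3,-6,0]
    - [0.2,-6,0]
    - [0.2,-6,0]
    - [0.2,-5.6,0]
  rotation:
    - [0,0,0]
    - [0,0,0]
    - [0,0,0.18]
    - [0,0,0.18]
    - [0,0,0.18]
    - [0,0,0.18]
    - [0,0,0.18]
    - [0,0,0.18]

```text
t: 6.62
position: [544.8, -57.7, 261.9]
tool_rot: [1.158, 2.92, -0.001]
force: [0.7, 0.2, 0.4]
opening: 43.1
```

```bash
python3 - <<'E'
from h import *
st()
p,W=cloud("wrist","pics/w2.png")
for n,a in dict(pot=(547,-67,50,45,75)).items():
    w=near(W,*a); print(n,len(w),cv2.minEnclosingCircle(w[:,:2].astype(np.float32)),w[:,2].max())
w=near(W,464,-130,300,-20,8);print('table z',np.median(w[:,2]))
E
```

```text
t 6.62 pos [544.8 -57.7 261.9] jawyaw 46.7 toolz [ 0.    -0.001 -1.   ] open 43.1 F [0.7 0.2 0.4] j [-0.2  -0.12  1.85 -0.    1.41 -1.02]
pot 2659 ((545.2681274414062, -66.7786865234375), 34.39558029174805) 66.82854886723041
table z 0.26903325535535494
```

View pics/w2.png

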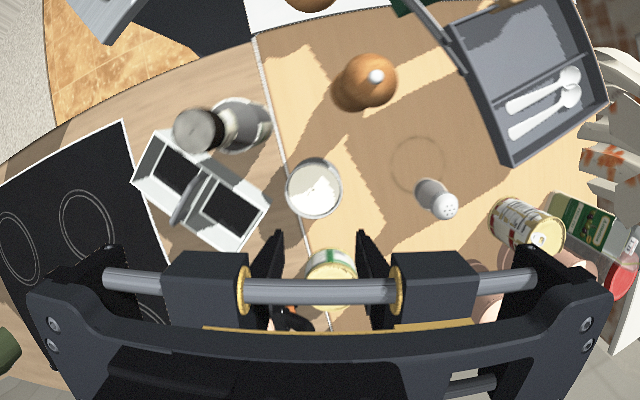

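Pot is at (313,188), measured (545,-67), r 34. Table z reads 0, and the tray rests behind the box (right edge). Next: open the jaws and descend.

Call:
play_rows:
  slide:
    - [0,-0.9,-2]
    - [0,0,-2]
    - [0,0,-2]
    - [0,0,-2]
    - [0,0,-2]
    - [0,0,-3]
    - [0,0,-4]
    - [0,0,-3.7]
  rotation:
    - [0,0,0]
    - [0,0,0]
    - [0,0,0]
    - [0,0,0]
    - [0,0,0]
    - [0,0,0]
    - [0,0,0]
    - [0,0,0]
  hand: 1

```text
t: 7.68
position: [545.1, -64.3, 52.9]
tool_rot: [1.166, 2.917, 0.0]
force: [0.5, 0.1, 0.5]
opening: 94.8
```

Call:
play_rows:
  slide:
    - [0,0,0]
    - [0,0,0]
    - [0,0,0]
    - [0,0,0]
  rotation:
    - [0,0,0]
    - [0,0,0]
    - [0,0,0]
    - [0,0,0]
  hand: -1

```text
t: 8.18
position: [546.7, -65.0, 56.9]
tool_rot: [1.165, 2.914, 0.001]
force: [0.4, 0.7, 2.7]
opening: 67.1
```

Call:
play_rows:
  slide:
    - [0,0,6]
    - [0,0,6]
    - [-1,3,6]
    - [-2,5,1]
    - [-2,5.5,0]
    - [-2,5.5,0]
    - [-2,5.5,0]
    - [-2,5.5,0]
  rotation:
    - [0,0,0]
    - [0,0,0]
    - [0,0,-0.1]
    - [0,0,-0.18]
    - [0,0,-0.18]
    - [0,0,-0.18]
    - [0,0,-0.18]
    - [0,0,-0.18]

```text
t: 9.18
position: [441.2, 219.8, 240.2]
tool_rot: [2.378, 2.053, 0.001]
force: [0.8, 0.4, -2.4]
opening: 67.3
```

Call:
play_rows:
  slide:
    - [-2,5.5,0]
    - [-1.4,4,-2]
    - [0,0,-3]
    - [0,0,0]
    - [0,0,0]
  rotation:
    - [0,0,-0.05]
    - [0,0,0]
    - [0,0,0]
    - [0,0,0]
    - [0,0,0]

```text
t: 9.8
position: [408.7, 313.2, 191.1]
tool_rot: [2.424, 1.999, 0.002]
force: [-0.2, -0.0, -2.6]
opening: 66.4
```

```bash
python3 - <<'E'
from h import *
st()
p,W=cloud("wrist","pics/w3.png")
p,W=cloud("side","pics/s3.png")
a=cv2.imread("pics/w3.png");b=cv2.imread("pics/s3.png")
cv2.imwrite("pics/b3.png",np.hstack([cv2.resize(a,(400,250)),cv2.resize(b[200:400,140:460],(400,250))]))
w=near(W,401,285,160,95,108);print(len(w),rect(w))
E
```

```text
t 9.8 pos [408.7 313.2 191.1] jawyaw -11.0 toolz [ 0.001  0.001 -1.   ] open 66.4 F [-0.2 -0.  -2.6] j [ 0.55 -0.15  1.99  0.    1.3   0.74]
887 ((388.5120544433594, 286.9495849609375), (208.51913452148438, 286.4653625488281), 76.88351440429688)
```

View pics/b3.png

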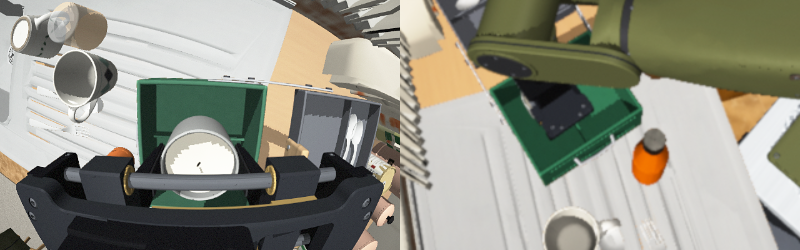

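Wrist: the box is open (left image, green rim 137–265), the pot hangs in the jaws, and the tray rests behind. I'll check the rim centre from the wrist cloud.

```bash
python3 - <<'E'
from h import *
o=[]
for n in("wrist","scene","side"):
    p,W=cloud(n);p=p.astype(int);g=(p[...,1]>p[...,0]*1.3)&(p[...,1]>p[...,2]*1.05)
    W[~g]=np.nan;w=near(W,401,285,170,94,112);print(n,len(w),rect(w) if len(w)>5 else 0);o.append(w)
w=np.vstack(o);B=(w[:,:2]-[400.7,284.7])@np.array([[.972,.235],[-.235,.972]]);print(np.percentile(B,[1,99],axis=0).round())
E
```

```text
wrist 4444 ((400.578857421875, 285.0247802734375), (194.134033203125, 166.84100341796875), 76.51556396484375)
scene 620 ((402.672607421875, 281.4368591308594), (203.00990295410156, 170.87152099609375), 76.38319396972656)
side 726 ((401.4339599609375, 284.48675537109375), (194.73199462890625, 168.62411499023438), 76.79533386230469)
[[ -83. -100.]
 [  83.   97.]]
```

Call:
play_rows:
  slide:
    - [-0.65,1.9,-1]
    - [0,0,-4]
    - [0,0,-4]
    - [0,0,-2.5]
    - [0,0,-0.8]
    - [0,0,-0.3]
    - [0,0,0]
  rotation:
    - [0,0,-0.045]
    - [0,0,0]
    - [0,0,0]
    - [0,0,0]
    - [0,0,0]
    - [0,0,0]
    - [0,0,0]

```text
t: 10.92
position: [402.8, 333.1, 66.8]
tool_rot: [-2.468, -1.944, -0.003]
force: [-3.5, -2.4, 4.7]
opening: 67.0
```

Call:
play_rows:
  slide:
    - [0,0,0]
    - [0,0,0]
    - [0,0,0]
    - [0,0,5]
    - [0,0,6]
    - [0,0,6]
    - [4,-4,0]
    - [5,-5.6,0]
  rotation:
    - [0,0,0]
    - [0,0,0]
    - [0,0,0]
    - [0,0,0]
    - [0,0,0]
    - [0,0,0]
    - [0,0,0]
    - [0,0,0]
  hand: 0.9

```text
t: 11.92
position: [484.6, 245.6, 235.8]
tool_rot: [2.464, 1.947, 0.005]
force: [0.5, -0.2, 0.0]
opening: 90.4
```

Call:
play_rows:
  slide:
    - [5,-5.6,0]
    - [5,-5.6,0]
    - [5,-5.6,0]
    - [2.2,-3,0]
    - [0,0,0]
    - [0,0,0]
  rotation:
    - [0,0,0]
    - [0,0,0]
    - [0,0,0]
    - [0,0,0]
    - [0,0,0]
    - [0,0,0]

```text
t: 12.68
position: [629.9, 76.3, 233.7]
tool_rot: [-2.467, -1.944, 0.001]
force: [-0.0, -0.0, 0.2]
opening: 90.3
```

```bash
python3 - <<'E'
from h import *
st()
p,W=cloud("wrist","pics/w4.png")
w=near(W,664,38,30,72,100); print('shaker',len(w),cv2.minEnclosingCircle(w[:,:2].astype(np.float32)),w[:,2].max())
p,W=cloud("scene","pics/s4.png")
w=near(W,402,333,45,55,80); print('pot',len(w),cv2.minEnclosingCircle(w[:,:2].astype(np.float32)),w[:,2].max())
a=cv2.imread("pics/w4.png");b=cv2.imread("pics/s4.png")
cv2.imwrite("pics/b4.png",np.hstack([cv2.resize(a,(400,250)),cv2.resize(b[60:260,130:450],(400,250))]))
E
```

```text
t 12.68 pos [629.9  76.3 233.7] jawyaw -13.5 toolz [-0.001  0.    -1.   ] open 90.3 F [-0.  -0.   0.2] j [0.04 0.09 1.69 0.   1.37 0.27]
shaker 807 ((665.1134643554688, 37.57942199707031), 17.64761734008789) 90.29033925235505
pot 487 ((401.7939147949219, 335.77508544921875), 42.50786209106445) 79.48884027204947
```

View pics/b4.png

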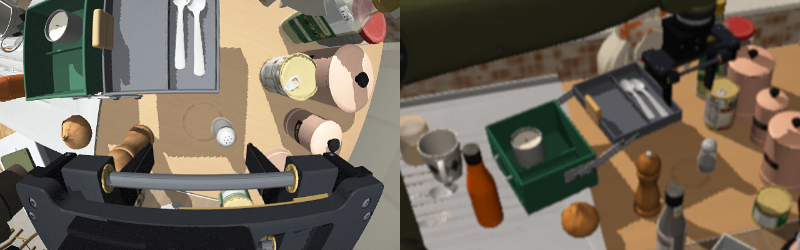

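The pot stands in the far cell. Shaker measured (665,38), top 90. Next: down to grasp it.

Call:
play_rows:
  slide:
    - [3.5,-3.9,0]
    - [0,0,-5]
    - [0,0,-5]
    - [0,0,-4]
    - [0,0,-3.4]
    - [0,0,0]
  rotation:
    - [0,0,0]
    - [0,0,0]
    - [0,0,0]
    - [0,0,0]
    - [0,0,0]
    - [0,0,0]
  hand: 0.6

```text
t: 13.52
position: [662.1, 38.2, 56.6]
tool_rot: [-2.462, -1.944, 0.009]
force: [0.5, -0.1, 0.4]
opening: 76.2
```

Call:
play_rows:
  slide:
    - [0,0,0]
    - [0,0,0]
    - [0,0,0]
    - [0,0,0]
    - [0,0,0]
  rotation:
    - [0,0,0]
    - [0,0,0]
    - [0,0,0]
    - [0,0,0]
    - [0,0,0]
  hand: -1
  squeeze: 20

```text
t: 14.15
position: [665.7, 36.8, 60.8]
tool_rot: [2.467, 1.944, 0.001]
force: [-0.0, 0.6, 1.4]
opening: 37.4
```

Call:
play_rows:
  slide:
    - [0,0,5.5]
    - [0,0,6]
    - [-3,2,5.5]
    - [-5,3.6,0]
    - [-5,3.6,0]
    - [-5,3.7,0]
    - [-5,3.7,0]
    - [-4.7,3.6,0]
  rotation:
    - [0,0,0]
    - [0,0,0]
    - [0,0,0]
    - [0,0,0]
    - [0,0,0]
    - [0,0,0]
    - [0,0,0]
    - [0,0,0]

```text
t: 15.15
position: [387.8, 238.6, 227.0]
tool_rot: [-2.468, -1.944, 0.0]
force: [0.5, 1.2, -0.6]
opening: 37.5
```

Call:
play_rows:
  slide:
    - [0,0,-4]
    - [0,0,0]
    - [0,0,0]
  rotation:
    - [0,0,0]
    - [0,0,0]
    - [0,0,0]

```text
t: 15.52
position: [390.3, 237.7, 188.1]
tool_rot: [2.468, 1.943, 0.0]
force: [0.2, 0.5, -0.3]
opening: 37.3
```

Call:
play_rows:
  slide:
    - [0,0,-4]
    - [0,0,-4]
    - [0,0,-3]
    - [0,0,-0.7]
    - [0,0,-0.4]
    - [0,0,0]
  rotation:
    - [0,0,0]
    - [0,0,0]
    - [0,0,0]
    - [0,0,0]
    - [0,0,0]
    - [0,0,0]

```text
t: 16.27
position: [391.8, 238.6, 70.8]
tool_rot: [-2.468, -1.943, -0.003]
force: [-6.3, -2.0, 11.8]
opening: 37.4
```

Call:
play_rows:
  slide:
    - [0,0,0.1]
    - [0,0,0]
    - [0,0,0]
    - [0,0,5]
    - [0,0,6]
    - [0,0,6]
    - [3,0.4,0]
    - [5,0.7,0]
  rotation:
    - [0,0,0]
    - [0,0,0]
    - [0,0,0]
    - [0,0,0]
    - [0,0,0]
    - [0,0,0]
    - [0,0,0]
    - [0,0,0]
  hand: 0.3

```text
t: 17.27
position: [470.8, 249.4, 239.5]
tool_rot: [2.466, 1.945, 0.006]
force: [-0.6, -0.0, 0.7]
opening: 61.9
```

Call:
play_rows:
  slide:
    - [4.5,0.6,0]
    - [1.4,0.2,0]
    - [0,0,0]
  rotation:
    - [0,0,0]
    - [0,0,0]
    - [0,0,0]
  hand: 0

```text
t: 17.65
position: [528.7, 256.7, 236.8]
tool_rot: [-2.467, -1.944, 0.003]
force: [-0.5, 0.3, 0.7]
opening: 48.1
```

```bash
python3 - <<'E'
from h import *
st()
p,W=cloud("wrist","pics/w5.png")
w=near(W,529,254,45,138,160); print('grip',len(w),rect(w),w[:,2].max())
w=near(W,390,239,30,85,110); print('shaker',len(w),w.mean(0) if len(w) else 0)
p,W=cloud("scene","pics/s5.png")
w=near(W,390,239,30,82,100); print('shaker',len(w),cv2.minEnclosingCircle(w[:,:2].astype(np.float32)),w[:,2].max())
a=cv2.imread("pics/w5.png");b=cv2.imread("pics/s5.png")
cv2.imwrite("pics/b5.png",np.hstack([cv2.resize(a,(400,250)),cv2.resize(b[100:260,170:426],(400,250))]))
E
```

```text
t 17.65 pos [528.7 256.7 236.8] jawyaw -13.5 toolz [-0.002 -0.001 -1.   ] open 48.1 F [-0.5  0.3  0.7] j [ 0.36 -0.01  1.79  0.    1.37  0.6 ]
grip 909 ((527.0689697265625, 253.79579162597656), (55.75906753540039, 11.0711030960083), 76.7038345336914) 150.8659660264861
shaker 637 [395.08826684 241.17924392  94.35450502]
shaker 114 ((391.3832702636719, 235.01007080078125), 16.29639434814453) 99.8288373334737
```

View pics/b5.png

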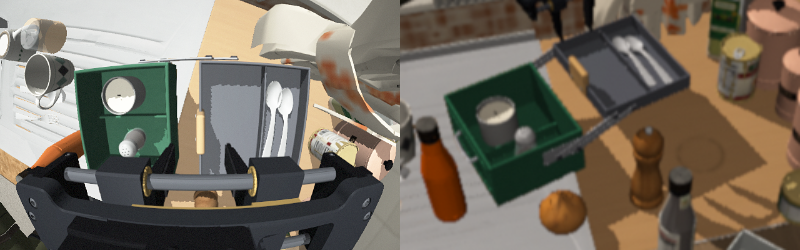

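Pot and shaker stand upright, one each side of the divider. Grip measured (527,254). Next: take the tray.

Call:
play_rows:
  slide:
    - [-0.1,0,-4]
    - [0,0,-3.5]
    - [0,0,-2.2]
    - [0,0,0]
  rotation:
    - [0,0,0]
    - [0,0,0]
    - [0,0,0]
    - [0,0,0]

```text
t: 18.25
position: [525.3, 256.4, 138.4]
tool_rot: [-2.466, -1.944, 0.007]
force: [0.4, -0.2, 0.4]
opening: 47.3
```

Call:
play_rows:
  slide:
    - [0,0,0]
    - [0,0,0]
    - [0,0,0]
    - [0,0,0]
  rotation:
    - [0,0,0]
    - [0,0,0]
    - [0,0,0]
    - [0,0,0]
  hand: -1
  squeeze: 35

```text
t: 18.75
position: [528.9, 256.8, 141.2]
tool_rot: [2.466, 1.943, 0.004]
force: [10.1, -2.8, -0.2]
opening: 13.0
```

Call:
play_rows:
  slide:
    - [-0.4,0.1,1.0]
    - [-0.5,0.1,1.0]
    - [-0.6,0.15,0.95]
    - [-0.7,0.2,0.9]
    - [-0.8,0.2,0.8]
    - [-0.85,0.2,0.7]
    - [-0.92,0.2,0.6]
    - [-0.97,0.25,0.5]
  rotation:
    - [0,0,0]
    - [0,0,0]
    - [0,0,0]
    - [0,0,0]
    - [0,0,0]
    - [0,0,0]
    - [0,0,0]
    - [0,0,0]

```text
t: 19.75
position: [470.5, 270.9, 206.5]
tool_rot: [2.466, 1.944, 0.003]
force: [4.8, -2.6, 4.4]
opening: 11.9
```

Call:
play_rows:
  slide:
    - [-1.0,0.25,0.4]
    - [-1.05,0.25,0.3]
    - [-1.08,0.25,0.2]
    - [-1.1,0.25,0.1]
    - [-1.1,0.25,0.0]
    - [-1.1,0.25,-0.1]
    - [-1.08,0.25,-0.2]
    - [-1.04,0.25,-0.33]
  rotation:
    - [0,0,0]
    - [0,0,0]
    - [0,0,0]
    - [0,0,0]
    - [0,0,0]
    - [0,0,0]
    - [0,0,0]
    - [0,0,0]

```text
t: 20.75
position: [383.5, 291.7, 208.7]
tool_rot: [-2.466, -1.944, -0.0]
force: [-1.9, 2.7, 2.8]
opening: 11.7
```

Call:
play_rows:
  slide:
    - [-1.0,0.25,-0.45]
    - [-0.97,0.25,-0.55]
    - [-0.9,0.2,-0.65]
    - [-0.85,0.2,-0.7]
    - [-0.75,0.2,-0.8]
    - [-0.7,0.15,-0.85]
    - [-0.6,0.15,-0.95]
    - [-0.5,0.1,-0.9]
  rotation:
    - [0,0,0]
    - [0,0,0]
    - [0,0,0]
    - [0,0,0]
    - [0,0,0]
    - [0,0,0]
    - [0,0,0]
    - [0,0,0]

```text
t: 21.75
position: [323.0, 306.5, 149.6]
tool_rot: [2.466, 1.944, 0.007]
force: [2.9, -4.0, 35.1]
opening: 11.8
```

```bash
python3 - <<'E'
from h import *
st();st()
p,W=cloud("side")
w=near(W,440,250,70,126,140);print('traymed',np.median(w[:,2]),len(w))
E
```

```text
t 21.75 pos [323.  306.5 149.6] jawyaw -13.5 toolz [ 0.004  0.001 -1.   ] open 11.8 F [ 2.9 -4.  35.1] j [ 0.64 -0.28  2.18 -0.    1.24  0.88]
t 21.75 pos [323.  306.5 149.6] jawyaw -13.5 toolz [ 0.004  0.001 -1.   ] open 11.8 F [ 2.9 -4.  35.1] j [ 0.64 -0.28  2.18 -0.    1.24  0.88]
traymed 131.23494569907373 72
```

Tray shut: position matches the first grasp, it is pressing on the stop, and the rim reads 131. Releasing and going for the bottle.

Call:
play_rows:
  slide:
    - [0,0,0.2]
    - [0,0,0]
    - [0,0,0]
    - [0,0,5]
    - [0,0,5]
    - [1,-3,2.5]
    - [2,-6,0]
    - [2,-6,0]
  rotation:
    - [0,0,0]
    - [0,0,0]
    - [0,0,0]
    - [0,0,0]
    - [0,0,0]
    - [0,0,0]
    - [0,0,0]
    - [0,0,0]
  hand: 0

```text
t: 22.8
position: [371.9, 155.9, 277.4]
tool_rot: [2.465, 1.946, 0.001]
force: [1.7, 0.1, -0.2]
opening: 47.4
```

Call:
play_rows:
  slide:
    - [2,-6,0]
    - [2,-6,0]
    - [1.5,-6,0]
    - [0.7,-4,0]
    - [0,0,0]
  rotation:
    - [0,0,0]
    - [0,0,0]
    - [0,0,0]
    - [0,0,0]
    - [0,0,0]
  hand: 0.5

```text
t: 23.42
position: [433.0, -63.5, 276.4]
tool_rot: [-2.471, -1.938, 0.002]
force: [-0.2, 0.9, -0.5]
opening: 71.5
```

```bash
python3 - <<'E'
from h import *
st()
p,W=cloud("wrist","pics/w6.png")
w=near(W,434,-69,30,205,225); print('bottle',len(w),cv2.minEnclosingCircle(w[:,:2].astype(np.float32)),w[:,2].max())
w=near(W,494,51,32,100,180); print('mill',len(w),w[:,2].max(),cv2.minEnclosingCircle(w[:,:2].astype(np.float32)))
w=near(W,446,-184,45,75,110); print('bow',len(w),rect(w))
p,W=cloud("side","pics/s6.png")
w=near(W,320,302,45,140,165);print('grip side',len(w),rect(w),w[:,2].max())
w=near(W,400,275,110,126,138);print('tray',len(w),rect(w),np.median(w[:,2]))
for n in("scene","side"):
    p,W=cloud(n)
    w=near(W,446,-184,105,44,60);w=w[w[:,1]<-120-0.0];D=(w[:,:2]-[446,-184])@np.array([[.979,-.203],[.203,.979]])
    k=(abs(D[:,1])<50)&(abs(D[:,0])<100);print(n,np.percentile(D[k],[1,99],axis=0).round(),rect(w[k]))
    w=near(W,600,-300,200,150,400);print('tall near kettle',len(w),w[:,2].max() if len(w) else 0,w.min(0).round(),w.max(0).round())
E
```

```text
t 23.43 pos [433.  -63.5 276.4] jawyaw -13.8 toolz [-0.002  0.    -1.   ] open 71.5 F [-0.2  0.9 -0.5] j [-0.27 -0.39  2.04 -0.    1.49 -0.03]
bottle 1523 ((433.3779602050781, -70.04515838623047), 17.165616989135742) 216.32480994598353
mill 2248 171.2669370047283 ((494.23974609375, 52.07482147216797), 25.264480590820312)
bow 225 ((441.4469299316406, -167.46673583984375), (9.085600852966309, 40.94697189331055), 11.393065452575684)
grip side 228 ((322.0257568359375, 304.08331298828125), (55.5174446105957, 12.987308502197266), 77.11907196044922) 161.10033255617475
tray 594 ((399.9880065917969, 283.2083740234375), (200.12979125976562, 173.8695526123047), 76.50056457519531) 131.13467557744085
scene [[-91. -45.]
 [ 91.  41.]] ((446.1678466796875, -185.07281494140625), (183.6619873046875, 85.83800506591797), 10.79063892364502)
tall near kettle 3433 254.5694749142562 [ 543. -389.  150.] [ 681. -192.  255.]
side [[-89. -42.]
 [ 91.  46.]] ((446.6680908203125, -182.95338439941406), (180.33660888671875, 88.00447082519531), 10.69163703918457)
tall near kettle 499 235.22408338741442 [ 622. -254.  151.] [ 688. -187.  235.]
```

View pics/w6.png

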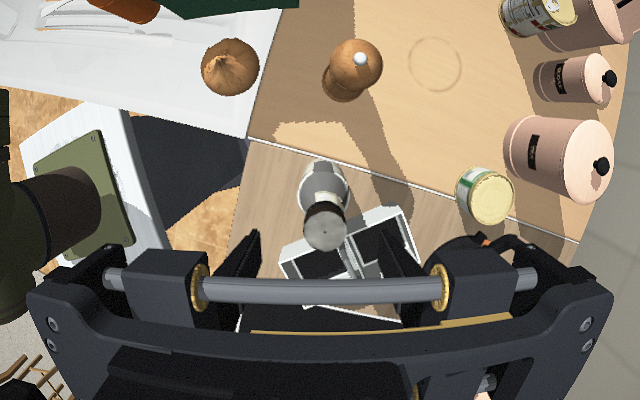

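View pics/s6.png

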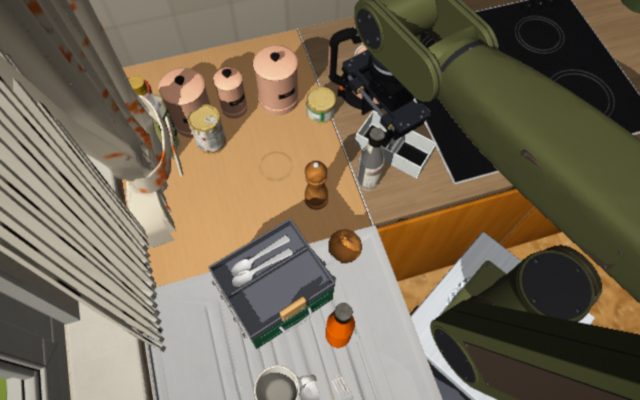

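Tray shut and level, with the rim at 131 and centred on the box. Bottle cap at (323,225), measured (433,-70). Caddy centre (446,-184), yaw 11°. Next: take the bottle.

Call:
play_rows:
  slide:
    - [0,-0.6,0]
    - [0,0,-4]
    - [0,0,-3]
    - [0,0,-1.6]
    - [0,0,0]
  rotation:
    - [0,0,0]
    - [0,0,0]
    - [0,0,0]
    - [0,0,0]
    - [0,0,0]

```text
t: 24.25
position: [432.7, -66.8, 190.2]
tool_rot: [-2.465, -1.944, 0.002]
force: [0.6, -0.2, 0.0]
opening: 71.3
```

Call:
play_rows:
  slide:
    - [0,0,0]
    - [0,0,0]
    - [0,0,0]
    - [0,0,0]
    - [0,0,0]
  rotation:
    - [0,0,0]
    - [0,0,0]
    - [0,0,0]
    - [0,0,0]
    - [0,0,0]
  hand: -1
  squeeze: 50

```text
t: 24.88
position: [433.8, -67.4, 191.7]
tool_rot: [2.467, 1.944, 0.002]
force: [1.9, -0.3, 1.4]
opening: 36.4
```

Call:
play_rows:
  slide:
    - [0,0,2]
    - [0,0,3]
    - [0,0,4]
    - [0,0,4]
    - [0,0,0]
    - [0,0,0]
  rotation:
    - [0,0,0]
    - [0,0,0]
    - [0,0,0]
    - [0,0,0]
    - [0,0,0]
    - [0,0,0]

```text
t: 25.62
position: [432.2, -67.0, 318.0]
tool_rot: [-2.465, -1.942, 0.004]
force: [0.1, -0.2, -5.4]
opening: 36.4
```

Call:
play_rows:
  slide:
    - [0.9,-1.5,0]
    - [1.0,-1.8,0]
    - [1.0,-1.8,0]
    - [1.0,-1.8,0]
    - [1.0,-1.8,0]
    - [1.0,-1.9,0]
    - [0,0,0]
    - [0,0,0]
  rotation:
    - [0,0,0.14]
    - [0,0,0.16]
    - [0,0,0.17]
    - [0,0,0.17]
    - [0,0,0.17]
    - [0,0,0.14]
    - [0,0,0]
    - [0,0,0]

```text
t: 26.62
position: [491.2, -172.4, 318.7]
tool_rot: [-1.305, -2.852, -0.001]
force: [-0.5, -0.1, -4.9]
opening: 36.2
```

```bash
python3 - <<'E'
from h import *
st()
for n in("scene","side"):
    p,W=cloud(n,f"pics/{n}7.png")
    w=near(W,492,-172,48,135,225); w=w[w[:,2]<225]; print(n,len(w),cv2.minEnclosingCircle(w[:,:2].astype(np.float32)),w.mean(0).round(),w[:,2].min())
a=cv2.imread("pics/scene7.png");b=cv2.imread("pics/side7.png")
cv2.imwrite("pics/b7.png",np.hstack([cv2.resize(a[150:350,260:500],(384,320)),cv2.resize(b[60:260,280:520],(384,320))]))
E
```

```text
t 26.62 pos [ 491.2 -172.4  318.7] jawyaw 40.8 toolz [-0.004  0.003 -1.   ] open 36.2 F [-0.5 -0.1 -4.9] j [-0.44 -0.2   1.83  0.    1.52 -1.15]
scene 628 ((490.08642578125, -173.54542541503906), 28.12476348876953) [ 474. -182.  182.] 135.08449825566362
side 603 ((493.6053161621094, -168.77291870117188), 28.20650291442871) [ 484. -153.  182.] 135.48483073548505
```

View pics/b7.png

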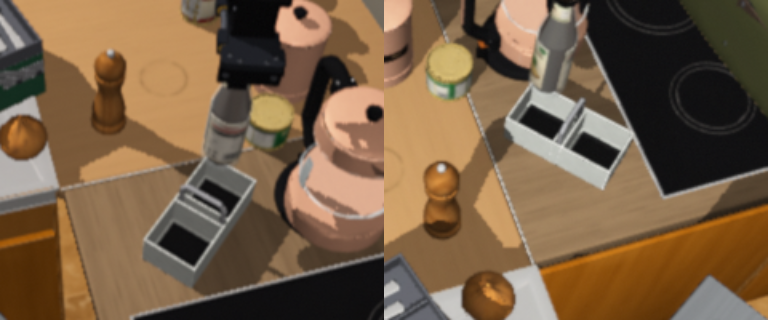

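The bottle hangs upright over the far well, centre about 3 mm off. Correcting and lowering.

Call:
play_rows:
  slide:
    - [0.15,-0.3,0]
    - [0,0,-3]
    - [0,0,-3]
    - [0,0,-3]
    - [0,0,-2]
    - [0,0,-0.8]
    - [0,0,-0.5]
    - [0,0,-0.1]
  rotation:
    - [0,0,0]
    - [0,0,0]
    - [0,0,0]
    - [0,0,0]
    - [0,0,0]
    - [0,0,0]
    - [0,0,0]
    - [0,0,0]

```text
t: 27.72
position: [494.2, -176.5, 197.9]
tool_rot: [1.305, 2.856, -0.0]
force: [0.2, -0.5, -4.8]
opening: 36.4
```

Call:
play_rows:
  slide:
    - [0,0,-0.2]
    - [0,0,-0.1]
    - [0,0,0]
  rotation:
    - [0,0,0]
    - [0,0,0]
    - [0,0,0]

```text
t: 28.1
position: [495.0, -176.9, 196.5]
tool_rot: [1.303, 2.854, -0.0]
force: [0.5, -0.3, 4.7]
opening: 36.5
```

Call:
play_rows:
  slide:
    - [0,0,0]
    - [0,0,0]
    - [0,0,0]
    - [0,0,2]
    - [0,0,5]
    - [0,2,3]
    - [0,5,-2]
    - [0,5,-2]
  rotation:
    - [0,0,0]
    - [0,0,0]
    - [0,0,0]
    - [0,0,0]
    - [0,0,0]
    - [0,0,0.18]
    - [0,0,0.18]
    - [0,0,0.18]
  hand: 0.5

```text
t: 29.1
position: [494.5, -55.5, 256.3]
tool_rot: [0.488, 3.099, -0.0]
force: [1.1, 0.1, -0.4]
opening: 71.0
```

Call:
play_rows:
  slide:
    - [0,6,0]
    - [0,4.8,0]
    - [0,0,0]
    - [0,0,0]
  rotation:
    - [0,0,0.18]
    - [0,0,0.17]
    - [0,0,0.17]
    - [0,0,0]

```text
t: 29.6
position: [494.0, 52.3, 255.4]
tool_rot: [-0.317, 3.124, -0.0]
force: [0.5, -0.1, -0.2]
opening: 71.2
```

```bash
python3 - <<'E'
from h import *
st()
p,W=cloud("wrist","pics/w8.png")
w=near(W,494,52,34,118,150); print('mill',len(w),cv2.minEnclosingCircle(w[:,:2].astype(np.float32)))
for n in("scene","side"):
    p,W=cloud(n,f"pics/{n}8.png")
    w=near(W,494,-175,40,195,230); print(n,'cap',len(w),cv2.minEnclosingCircle(w[:,:2].astype(np.float32)) if len(w) else 0,w[:,2].max())
    w=near(W,494,-175,45,70,115); print(n,'body',len(w),cv2.minEnclosingCircle(w[:,:2].astype(np.float32)) if len(w) else 0)
E
```

```text
t 29.6 pos [494.   52.3 255.4] jawyaw 101.6 toolz [ 0.002 -0.    -1.   ] open 71.2 F [ 0.5 -0.1 -0.2] j [-0.   -0.24  1.96 -0.    1.42 -1.78]
mill 885 ((494.2935791015625, 52.383705139160156), 25.33716583251953)
scene cap 244 ((498.45489501953125, -179.1007537841797), 17.300371170043945) 222.1322317507438
scene body 279 ((494.567138671875, -179.61231994628906), 27.987930297851562)Traceback (most recent call last):
  File "<stdin>", line 7, in <module>
    return umr_maximum(a, axis, None, out, keepdims, initial, where)
ValueError: zero-size array to reduction operation maximum which has no identity
```

Bottle stands in the far well with its top at about 220. The gripper is centred over the mill. Next: grasp it.

Call:
play_rows:
  slide:
    - [0,0,-4]
    - [0,0,-4]
    - [0,0,-2.5]
    - [0,0,-1.3]
    - [0,0,0]
  rotation:
    - [0,0,0]
    - [0,0,0]
    - [0,0,0]
    - [0,0,0]
    - [0,0,0]

```text
t: 30.38
position: [493.5, 51.3, 135.6]
tool_rot: [0.316, -3.124, -0.0]
force: [0.1, -0.5, -0.7]
opening: 71.7
```

Call:
play_rows:
  slide:
    - [0,0,0]
    - [0,0,0]
    - [0,0,0]
    - [0,0,0]
    - [0,0,0]
  rotation:
    - [0,0,0]
    - [0,0,0]
    - [0,0,0]
    - [0,0,0]
    - [0,0,0]
  hand: -1
  squeeze: 35

```text
t: 31.0
position: [494.3, 51.8, 137.0]
tool_rot: [-0.319, 3.124, -0.0]
force: [-0.8, -0.8, 5.2]
opening: 46.7
```

Call:
play_rows:
  slide:
    - [0,0,2]
    - [0,0,4]
    - [0,0,4]
    - [0,0,3]
    - [0,0,0]
  rotation:
    - [0,0,0]
    - [0,0,0]
    - [0,0,0]
    - [0,0,0]
    - [0,0,0]

```text
t: 31.62
position: [494.7, 51.7, 267.9]
tool_rot: [-0.318, 3.121, -0.001]
force: [0.9, -0.0, -3.2]
opening: 46.9
```

Call:
play_rows:
  slide:
    - [-1,-2,0]
    - [-1.3,-3.5,0]
    - [-1.4,-3.8,0]
    - [-1.4,-3.8,0]
    - [-1.4,-3.8,0]
    - [-1.5,-3.8,0]
    - [-1.5,-3.8,0]
    - [0,0,0]
  rotation:
    - [0,0,0]
    - [0,0,0]
    - [0,0,0]
    - [0,0,0]
    - [0,0,0]
    - [0,0,0]
    - [0,0,0]
    - [0,0,0]

```text
t: 32.62
position: [396.9, -194.5, 263.0]
tool_rot: [0.312, -3.122, -0.004]
force: [0.5, 0.4, -1.3]
opening: 47.0
```

```bash
python3 - <<'E'
from h import *
st()
for n in("scene","side"):
    p,W=cloud(n,f"pics/{n}9.png")
    w=near(W,399,-193,48,130,200); print(n,len(w),cv2.minEnclosingCircle(w[:,:2].astype(np.float32)) if len(w)>5 else 0,w[:,2].min())
    w=near(W,399,-193,48,130,165); print(n,'foot',len(w),cv2.minEnclosingCircle(w[:,:2].astype(np.float32)) if len(w)>5 else 0)
a=cv2.imread("pics/scene9.png");b=cv2.imread("pics/side9.png")
cv2.imwrite("pics/b9.png",np.hstack([cv2.resize(a[150:350,260:500],(384,320)),cv2.resize(b[60:260,280:520],(384,320))]))
E
```

```text
t 32.62 pos [ 396.9 -194.5  263. ] jawyaw 101.4 toolz [-0.004  0.002 -1.   ] open 47.0 F [ 0.5  0.4 -1.3] j [-0.58 -0.37  2.05 -0.    1.47 -2.35]
scene 609 ((392.8363037109375, -196.57687377929688), 28.741165161132812) 130.01000894347342
scene foot 277 ((392.8363037109375, -196.57687377929688), 28.741165161132812)
side 542 ((394.61126708984375, -189.62786865234375), 28.97137451171875) 130.01407320158464
side foot 247 ((394.61126708984375, -189.62786865234375), 28.97137451171875)
```

View pics/b9.png

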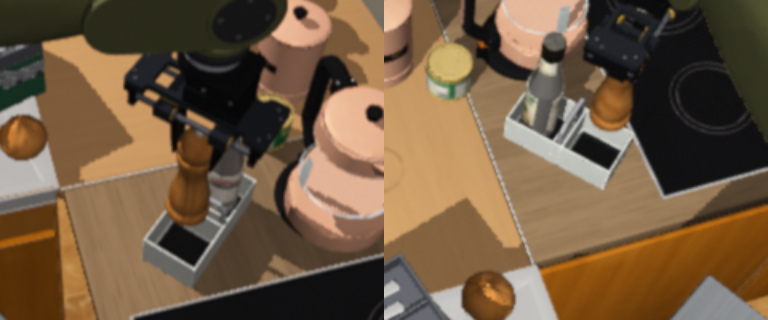

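Bottle upright in its well; mill hangs upright with its foot about 5 mm short in x. Correcting and lowering.

Call:
play_rows:
  slide:
    - [0.5,0,0]
    - [0,0,-3]
    - [0,0,-3]
    - [0,0,-3]
    - [0,0,-2]
    - [0,0,-0.8]
    - [0,0,-0.3]
    - [0,0,0]
  rotation:
    - [0,0,0]
    - [0,0,0]
    - [0,0,0]
    - [0,0,0]
    - [0,0,0]
    - [0,0,0]
    - [0,0,0]
    - [0,0,0]

```text
t: 33.72
position: [404.3, -193.3, 145.8]
tool_rot: [-0.319, 3.124, -0.001]
force: [0.6, 0.0, -3.1]
opening: 47.2
```

Call:
play_rows:
  slide:
    - [0,0,-0.3]
    - [0,0,0]
    - [0,0,0]
  rotation:
    - [0,0,0]
    - [0,0,0]
    - [0,0,0]

```text
t: 34.1
position: [403.8, -193.4, 142.3]
tool_rot: [-0.318, 3.125, -0.001]
force: [0.9, -0.7, -2.8]
opening: 47.2
```

Call:
play_rows:
  slide:
    - [0,0,-0.15]
    - [0,0,0]
    - [0,0,0]
  rotation:
    - [0,0,0]
    - [0,0,0]
    - [0,0,0]

```text
t: 34.48
position: [404.5, -193.6, 142.3]
tool_rot: [-0.318, 3.124, -0.001]
force: [-1.6, 1.4, 5.4]
opening: 47.0
```

Contact. Releasing and going straight up, then clear.

Call:
play_rows:
  slide:
    - [0,0,0]
    - [0,0,0]
    - [0,0,0]
    - [0,0,2]
    - [0,0,5]
    - [0,0,5]
    - [-3,4,0]
    - [-3,5,0]
  rotation:
    - [0,0,0]
    - [0,0,0]
    - [0,0,0]
    - [0,0,0]
    - [0,0,0]
    - [0,0,0]
    - [0,0,0]
    - [0,0,0]
  hand: 0.6

```text
t: 35.48
position: [343.3, -102.9, 261.3]
tool_rot: [-0.315, 3.125, -0.0]
force: [-0.0, 1.0, 1.0]
opening: 76.2
```

Call:
play_rows:
  slide:
    - [0,5,0]
    - [0,5,0]
    - [0,0,0]
    - [0,0,0]
  rotation:
    - [0,0,0]
    - [0,0,0]
    - [0,0,0]
    - [0,0,0]

```text
t: 35.98
position: [343.7, -3.4, 260.5]
tool_rot: [0.32, -3.125, 0.001]
force: [-0.6, 0.6, 0.2]
opening: 76.0
```

```bash
python3 - <<'E'
from h import *
st()
for n in("scene","side"):
    p,W=cloud(n,f"pics/{n}10.png")
    for k,a in dict(cap=(494,-175,40,195,230),mill=(399,-193,45,125,150),millfoot=(399,-193,45,60,80),tray=(400,285,110,126,138)).items():
        w=near(W,*a); print(n,k,len(w),cv2.minEnclosingCircle(w[:,:2].astype(np.float32)) if len(w)>5 else 0, np.median(w[:,2]) if len(w) else 0)
a=cv2.imread("pics/scene10.png");b=cv2.imread("pics/side10.png")
cv2.imwrite("pics/b10.png",np.hstack([cv2.resize(a[110:350,180:460],(400,343)),cv2.resize(b[60:360,190:490],(343,343))]))
E
```

```text
t 35.98 pos [343.7  -3.4 260.5] jawyaw 101.7 toolz [-0. -0. -1.] open 76.0 F [-0.6  0.6  0.2] j [-0.17 -0.65  2.23 -0.    1.56 -1.94]
scene cap 247 ((498.7008972167969, -179.16421508789062), 17.495906829833984) 217.088475100738
scene mill 162 ((403.1134948730469, -194.639404296875), 24.832483291625977) 141.6187143140101
scene millfoot 144 ((401.17132568359375, -195.84979248046875), 23.459787368774414) 69.42436425671377
scene tray 160 ((372.47265625, 252.7340545654297), 89.6021957397461) 131.30621724172374
side cap 0 0 0
side mill 0 0 0
side millfoot 9 ((381.038818359375, -188.49346923828125), 8.056951522827148) 62.807671893999775
side tray 617 ((400.17010498046875, 284.8667907714844), 109.88448333740234) 131.54920301281282
```

View pics/b10.png

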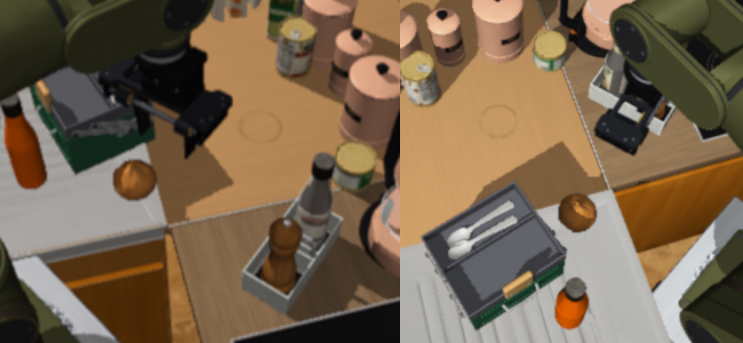

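```bash
python3 -c "
from rig import ctrl
print(ctrl.job_done())"
```

```text
the job is handed in; nothing more can be done
None
```

Both kits are made up and the job is handed in, at about 36 s of the 136 s allowed.

- **Picnic box:** I swung the tray open by its wooden grip. The candle pot went in the left (+y) cell and the salt shaker in the right (−y) cell. I then lowered the tray shut in the hand until it pressed on its stop.
- **Caddy:** the sauce bottle is in the far (+x) well and the pepper mill in the near well, both let go.

**Last checks:**
- The tray rim is at 131 mm (132 expected) and centred on the box.
- I last saw the pot and shaker, both upright, just before the tray was shut; they can't be seen now.
- In the last picture the bottle and mill stand upright in their wells. The bottle's cap reads about 4 mm in x off the body's centre, which is close to measuring noise.
- The gripper is well clear, with no force on it.
- The side camera's view of the caddy was mostly blocked by the arm, so the bottle and mill were confirmed from the scene camera only.

No check failed. The highest force readings were about 38 N and 35 N at the wrist, as the held tray pressed on its open and shut stops. They are well below the 120 N wrist limit and just under the 40 N pressing limit, though forces between readings were not seen.

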